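Put the fuse kit away after a fuse change

TASK

Clear up after the fuse change: first drop both fat spent fuses, one after the other, down the brass funnel into the bin, including the one lying on the lid of the fixed lower box. Then lay the long thin fuse between the cheeks of its cradle, centred on it, and last stack the loose lidded box squarely on the lower box, fully down so that its base locks over the lid lugs. Leave the two short fuses and the frosted bulb where they lie.

Things in the scene. Friction and masses are not known exactly. Their poses are not given: they have to be found in the camera images.
- fat_fuse_1: Spent fat cartridge fuse: white ceramic barrel (25 mm across) between square steel end caps, 56 mm long, 26 x 26 mm in section, about 70 g. It lies at first across the lid of the lower box, between the two lid lugs. The origin is the centre of its underside as it lies, x along its length (either end alike).
- fat_fuse_2: The other spent fat cartridge fuse, the same kind and size (56 mm long, 26 x 26 mm), lying on the mat in the near row. The origin is the centre of its underside as it lies, x along its length (either end alike).
- long_fuse: Unused long thin cartridge fuse: white ceramic barrel, square steel end caps, 100 mm long, 16 x 16 mm in section, about 50 g; the only long one. It lies on the mat in the near row. The origin is the centre of its underside as it lies, x along its length (either end alike).
- short_fuse_1: Short thin cartridge fuse to be left alone: 40 mm long, 14 x 14 mm in section, lying on the mat in the near row. The origin is the centre of its underside as it lies, x along its length (either end alike).
- short_fuse_2: Second short thin cartridge fuse to be left alone, 40 mm long, 14 x 14 mm, lying on the mat in the near row. The origin is the centre of its underside as it lies, x along its length (either end alike).
- upper_box: Loose grey lidded parts box in the near row: 90 mm long (x), 60 wide (y), 42 high without lugs, 220 g, plain upright sides. Two round lid lugs, 6 mm high (14 mm across at the foot, 8 at the tip), stand on y = 0 at x = +-32 mm; under them the base has square recesses 20 x 20 mm, 8 deep, so either way round fits. Origin: centre of the underside, z up.
- lower_box: Like box fixed to the bench, far left or far right: 90 (x) x 60 (y) x 42 mm high, 6 mm lid lugs at x = +-32 mm. A fat fuse lies on its lid at first, its length roughly along the box's y. Origin: centre of the underside; the flat of the lid is 42 mm above it, and a box locked home on it has its origin there.
- cradle: Cradle for the long fuse, fixed on the other side from the lower box: steel plate 120 mm long (x), 60 wide (y), 6 thick, with two pairs of black cheeks at x = +-38 mm, each 12 mm long in x, 16 mm high above the plate, the gap between them 34 mm in y. The fuse lies on the plate along x; the middle is open for fingers. Origin: centre of the plate's underside.
- funnel: Brass funnel set into the bench top, its rim standing 12 mm above the mat: mouth 118 mm across inside, narrowing within 37 mm to a straight throat 82 mm across that opens to a bin under the bench. A fat fuse let go level over the middle falls straight through. The origin is on its axis at mat level.
- bulb: Frosted quartz bulb, fragile, to be left alone: ceramic base 30 x 24 x 24 mm with a round-ended frosted bulb 22 mm across, 65 mm long in all, lying on the mat beyond and left of the funnel. The origin is the middle of its underside, x along its length towards the bulb end.
Not all that is in view belongs to the job. What is shaped like the lower_box but pink or turquoise is not meant.

How it is judged:
By the outcome, as a careful person would: the job done as asked, in the order asked, and still so for the second after the job is handed in, with the robot touching nothing.
It also fails if it takes over 109 s, if anything falls off the work surface, if the arm or the gripper's body presses on something with over 40 N, if the wrist force passes 120 N, or if a joint passes its speed limit or range.

ROBOT

A 6-joint arm with a two-finger parallel gripper is mounted at the origin on the work surface. World frame = base frame: x ahead of the robot, y to its left, z up, the work surface at z = 0. Lengths are in m, angles in rad, forces in N, time in s.
With the tool pointing down it reaches from about 0.35 to 1 m from the base axis. Payload 7.1 kg.
Tool frame: the origin (TCP) lies midway between the tips of the shut fingers; the grasp point (between the pads) lies 19 mm behind it; z points along the fingers, y is the line along which they close (so a half turn about z gives the same grasp; the last joint's range is limited). The gripper opens to 85 mm and grips with 20 to 120 N. Pads are 22 mm wide; open, the fingers measure 114 mm over their backs; the gripper's body (76 mm by 85 mm) begins 54 mm behind the grasp point. The pads swing forward as they close: fully open they stand 13 mm farther back than shut.
Start: joints at [1.158, 0.423, 1.63, -0, 1.089, -0.019], TCP at [0.24, 0.577, 0.231] pointing down, gripper open.
Joint ranges: [-3, 3], [-0.9, 2.11], [0.09, 2.58], [-1.31, 4.45], [0.11, 2.69], [-2.54, 2.54]. Speed limits (rad/s): [2.39, 2.39, 3.01, 3.14, 3.14, 3.14].

INTERFACE

Orientations are given as a unit quaternion [w, x, y, z].
In Python, from workcell import status, snapshot, calibration, ctrl, boxes_of gives the robot as it stands.
- The arm moves only by the tool send_path, called after "Emit:" as name(argument=value, ...), one argument or row to a line, values as JSON. Schema: {"type":"object","properties":{"increments":{"type":"array","items":{"type":"array","items":{"type":"array","items":{"type":"number"},"minItems":6,"maxItems":6},"minItems":1,"maxItems":10},"minItems":1,"maxItems":1},"finger_gap":{"type":"number"},"only":{"type":"string"},"quiet":{"type":"boolean"},"lines":{"type":"string"}},"required":["increments"],"additionalProperties":false}. increments is a list that holds a single list of rows (three levels of brackets), with 1 to 10 rows, each of 6 numbers: dx, dy, dz in shares of the most that a row can go, 1 being 50 mm, then a rotation vector rx, ry, rz in shares of 180 degrees (1.0 is 180 degrees); each row shifts and turns the commanded pose from where the row before left it, along the tool's axes as they then stand; what a row does not reach is not made up. A row lasts 1/10 s, in which the tool goes at most 0.05 m and 0.15 rad, less where a joint would pass 70% of its speed; a pose out of reach is approached as far as the arm can. finger_gap is the finger opening in m, set as the call begins (left out keeps the last). The fingers move at their own pace and stop on an object; the grip force is fixed at half the most. Time passes only in rows, so rows that do not move let the fingers close. The tool returns the time, the measured TCP pose, the force, the opening and the grip force at its end. only (a regular expression) keeps the lines of the reply that match it, lines (a string "A,B") keeps lines A to B, and quiet returns only ok. Input that does not fit is refused with a message, and nothing moves.
- status.get_obs(): the state, without advancing time (a new reading comes with each control period).
- snapshot(name): name is "scene" or "side" or "wrist"; returns the picture (480x640x3 uint8, red, green, blue); there is no depth.
- calibration(name): a dict with "vertical_fov" (degrees; the focal length in pixels is half the picture's height over the tangent of half this angle, whatever the lens; pixels are square), "cx", "cy" (the principal point, pixels), "world_to_cam" (4x4, takes a point from world to camera coordinates); the wrist camera has in their place "mount" (4x4, takes a point from camera to tool coordinates, whose origin is the TCP and whose axes are the flange's). Camera axes: x right, y down, z forward; pixel columns grow to the right and rows downward; lengths in m; the calibration is good to about 2 mm. A picture is of the moment at which its call begins: read the wrist's pose just before it. calibration takes no time and is no camera call.
- ctrl.finish_job(): hands the job in; it is judged then, once.
Trained networks look in the newest picture that a camera, given by its name, has taken for a name from the list of things; names that differ only in an ending like _2 or _b are one class to them, and where a whole thing is asked for, a point or a joint stands for the part that bears it (a point fixed in the world has none). Each returns a list of dicts, best first, with "conf" (0 to 1); they miss things now and then, are a little off and sometimes report something else, mostly with a low value. They report only what shows in the picture. A call takes as long as a camera call. They do not tell look-alikes from the thing itself.
- boxes_of(camera, label): "box" ([left, top, right, bottom] as shares, 0 to 1, of the picture: columns of its width, rows of its height, round what is visible of it).
The state is a dict: "time": time; "q": joint angles; "qvel": joint speeds; "joint_torque": joint torques, N m; "tool_pos": TCP position; "orientation": TCP orientation; "ft_force": force on the tool from outside, world axes, zero at the start; "moment": the same for the moment, N m; "opening": finger opening in m; "grip_force": force on a finger pad.
Only numpy, scipy, OpenCV 4.12 (cv2) and the standard library are available. Lean on these libraries where they do the work, as an engineer would, in place of code of your own. Each camera call takes 0.05 s, during which the arm holds its last target. There are 200 camera calls.

## Working session

There is one attempt and no reset: what is moved stays moved. The work goes in short steps, Python scripts to look and compute and a tool call to move; the robot and the scene stay as the last step left them, time stands still between calls to the robot, and variables do not carry over. Pictures are saved under pics/ and viewed, at most 14 in all, crops included, and the job is handed in when it is done.

```bash
ls; mkdir -p pics
```

Run:
```python
from workcell import status, snapshot, calibration, boxes_of
import cv2, numpy as np
for c in ["scene","side"]:
    im=snapshot(c); cv2.imwrite(f"pics/{c}0.png",im[:,:,::-1])
    k=calibration(c); print(c,k["vertical_fov"],k["cx"],k["cy"],np.round(k["world_to_cam"],4).tolist(), [x for x in k if x not in("vertical_fov","cx","cy","world_to_cam")])
    for n in ["fat_fuse_1","long_fuse","short_fuse_1","upper_box","lower_box","cradle","funnel","bulb"]:
        print(n,[(round(d["conf"],2),(np.array(d["box"])*[640,480,640,480]).round().astype(int).tolist()) for d in boxes_of(c,n)][:4])
o=status.get_obs(); print(o)
print(calibration("wrist"))
```

```text
pics
scene 48.982860726919434 327.7453640429281 241.11733191678698 [[-0.4815, 0.8764, -0.0008, 0.2274], [0.756, 0.4149, -0.5063, -0.3801], [-0.4434, -0.2444, -0.8623, 1.2816], [0.0, 0.0, 0.0, 1.0]] []
fat_fuse_1 [(0.85, [420, 334, 457, 361]), (0.72, [399, 238, 425, 267])]
long_fuse [(0.56, [314, 198, 342, 238]), (0.18, [337, 360, 376, 388])]
short_fuse_1 [(0.6, [502, 287, 523, 305])]
upper_box [(0.89, [235, 158, 278, 210])]
lower_box [(0.74, [407, 322, 458, 388]), (0.64, [492, 347, 543, 412]), (0.63, [476, 206, 513, 261])]
cradle []
funnel [(0.57, [117, 189, 416, 440])]
bulb [(0.94, [336, 357, 374, 387])]
side 52.54930250227612 311.10519679730385 236.46401440506676 [[0.9124, -0.4092, -0.0067, -0.4759], [-0.2981, -0.6533, -0.696, 0.2212], [0.2804, 0.637, -0.7181, 0.8869], [0.0, 0.0, 0.0, 1.0]] []
fat_fuse_1 [(0.84, [241, 215, 263, 234]), (0.66, [287, 148, 307, 173])]
long_fuse [(0.79, [255, 269, 303, 292])]
short_fuse_1 [(0.7, [343, 424, 363, 449]), (0.47, [212, 170, 226, 180])]
upper_box [(0.98, [287, 315, 348, 376])]
lower_box [(0.9, [277, 156, 319, 191]), (0.89, [156, 181, 206, 221
[... 657 characters left out ...]
967]), 'orientation': array([3.78744542e-06, 1.95643215e-01, 9.80675141e-01, 2.47851301e-05]), 'ft_force': array([-0.22737906, -0.42331777, -0.40371937]), 'moment': array([-0.00285417, -0.02564945, -0.03623648]), 'grip_force': 0.0, 'opening': 0.08552093353291865}
{'vertical_fov': 60.63630308740942, 'cx': 316.133761594627, 'cy': 239.09959264403724, 'mount': array([[-9.95647112e-04, -9.64420115e-01, -2.64372558e-01,
         6.68307167e-02],
       [ 9.99999504e-01, -9.66793617e-04, -2.39251029e-04,
         4.97653708e-04],
       [-2.48551967e-05, -2.64372665e-01,  9.64420600e-01,
        -1.42324037e-01],
       [ 0.00000000e+00,  0.00000000e+00,  0.00000000e+00,
         1.00000000e+00]])}
```

View pics/scene0.png

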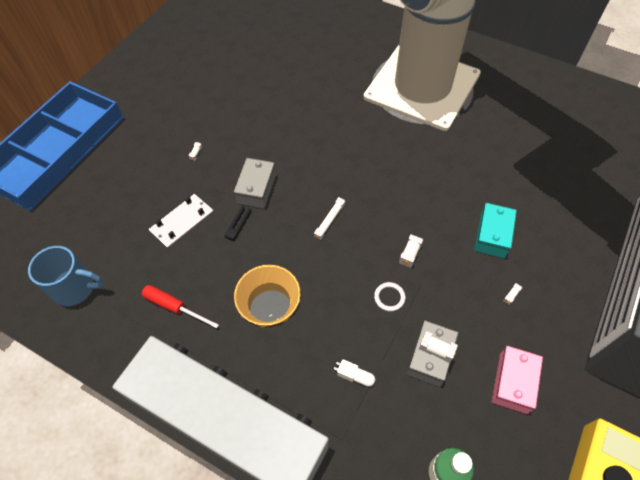

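View pics/side0.png

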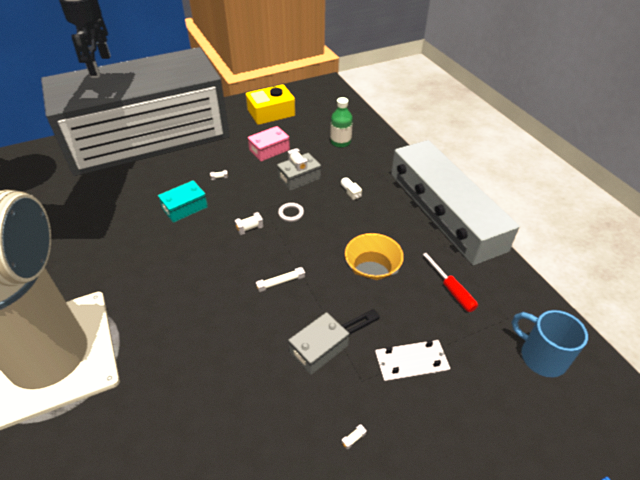

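Scene view: lower box with the fat fuse on its lid at about (434,352), fat fuse 2 at (411,250), long fuse at (330,218), upper box at (255,183), cradle at (181,220), funnel at (268,297), bulb at (355,373). The pink and turquoise boxes are decoys. The side view agrees, with the cradle at (412,360) and the funnel at (374,258).

Create h.py:
```python
from workcell import status, snapshot, calibration, boxes_of
import cv2, numpy as np
from scipy.spatial.transform import Rotation as R
def cam(c,o=None):
    k=calibration(c); f=240/np.tan(np.radians(k["vertical_fov"])/2)
    if c=="wrist":
        o=o or status.get_obs(); q=o["orientation"]; T=np.eye(4); T[:3,:3]=R.from_quat(np.r_[q[1:],q[0]]).as_matrix(); T[:3,3]=o["tool_pos"]
        M=np.linalg.inv(T@k["mount"])
    else: M=np.array(k["world_to_cam"])
    return f,k["cx"],k["cy"],M
def ray(C,uv):
    f,cx,cy,M=C; uv=np.atleast_2d(np.asarray(uv,float))
    d=np.c_[(uv[:,0]-cx)/f,(uv[:,1]-cy)/f,np.ones(len(uv))]@M[:3,:3]
    return -M[:3,:3].T@M[:3,3],d
def onz(C,uv,z):
    p,d=ray(C,uv); return (p+d*((z-p[2])/d[:,2])[:,None])[:,:2]
def proj(C,P):
    f,cx,cy,M=C; P=np.atleast_2d(P)@M[:3,:3].T+M[:3,3]
    return np.c_[f*P[:,0]/P[:,2]+cx,f*P[:,1]/P[:,2]+cy]
def tool(dst,yaw=None):
    "dst TCP xyz -> tool-frame shift; yaw of tool x axis"
    o=status.get_obs(); q=o["orientation"]; r=R.from_quat(np.r_[q[1:],q[0]])
    m=r.as_matrix(); s=m.T@(np.asarray(dst)-o["tool_pos"])
    y=np.arctan2(m[1,0],m[0,0]); print("shift",s.round(4),"yaw",round(y,4), "rz needed",None if yaw is None else round(-((yaw-y+np.pi/2)%np.pi-np.pi/2),4))
def view(img,uv,half,name,k=4):
    u,v=np.round(uv).astype(int); c=img[max(v-half,0):v+half,max(u-half,0):u+half,::-1]
    cv2.imwrite("pics/"+name,cv2.resize(c,None,fx=k,fy=k,interpolation=cv2.INTER_CUBIC))
```

Run:
```python
from h import *
S=cam("scene");D=cam("side")
for n,a,b,z in [("fat1",(438,347),(298,160),.055),("fat2",(411,251),(249,224),.013),("long",(330,218),(281,280),.008),("upper",(257,173),(320,334),.042),("lowertop",(436,345),(299,167),.042),("cradle",(181,220),(413,360),.006),("funnel",(268,288),(374,252),.012),("bulb",(355,373),(351,188),.012)]:
    print(n,onz(S,a,z).round(3),onz(D,b,z).round(3))
tool([.5,0,.3],0)
```

```text
fat1 [[0.616 0.292]] [[0.616 0.289]]
fat2 [[0.444 0.17 ]] [[0.441 0.167]]
long [[ 0.45  -0.007]] [[ 0.449 -0.012]]
upper [[ 0.444 -0.183]] [[ 0.458 -0.182]]
lowertop [[0.609 0.288]] [[0.613 0.278]]
cradle [[ 0.599 -0.273]] [[ 0.597 -0.279]]
funnel [[ 0.646 -0.033]] [[ 0.658 -0.026]]
bulb [[0.711 0.185]] [[0.711 0.184]]
shift [-0.4618 -0.4331 -0.0687] yaw 2.7478 rz needed -0.3938
```

Run:
```python
from h import *
S=cam("scene")
for a,b,z in [((439,331),(430,366),.048),((402,262),(419,238),.02)]:
    p=onz(S,a,z)[0]-onz(S,b,z)[0]; print(np.degrees(np.arctan2(p[1],p[0])))
tool([.6,.28,.26])
```

```text
-170.54811323628522
-6.072369133856524
shift [-0.4467 -0.1362 -0.0287] yaw 2.7478 rz needed None
```

The manual's scale: shifts go in shares of 50 mm and turns go in shares of 180 degrees. Converting my numbers, -0.045 m is -0.9, -0.0136 m is -0.272.

Emit:
send_path(
  increments=[
    [[-0.9,-0.272,-0.06,0,0,0],[-0.9,-0.272,-0.06,0,0,0],[-0.9,-0.272,-0.06,0,0,0],[-0.9,-0.272,-0.06,0,0,0],[-0.9,-0.272,-0.06,0,0,0],[-0.9,-0.272,-0.06,0,0,0],[-0.9,-0.272,-0.06,0,0,0],[-0.9,-0.272,-0.06,0,0,0],[-0.9,-0.272,-0.06,0,0,0],[-0.84,-0.272,-0.06,0,0,0]],
  ],
  finger_gap=0.085,
)

```text
time: 1.9
tool_pos: [0.602, 0.2785, 0.2616]
orientation: [0.0, 0.196, 0.981, 0.0]
ft_force: [0.8, 0.5, 0.3]
opening: 0.085
grip_force: 0.0
```

Emit:
send_path(
  increments=[
    [[0,0,0,0,0,0.0477],[0,0,0,0,0,0.0477],[0,0,0,0,0,0.0477],[0,0,0,0,0,0.0477],[0,0,0,0,0,0.0477],[0,0,0,0,0,0.0477],[0,0,0,0,0,0.035],[0,0,0,0,0,0],[0,0,0,0,0,0]],
  ],
)

```text
time: 2.8
tool_pos: [0.6004, 0.2801, 0.2613]
orientation: [-0.0, 0.644, 0.765, -0.0]
ft_force: [-0.4, 0.5, -0.2]
opening: 0.0852
grip_force: 0.0
```

Run:
```python
from h import *
im=snapshot("wrist"); cv2.imwrite("pics/w1.png",im[:,:,::-1]); o=status.get_obs(); print(o["q"].round(3),o["time"])
C=cam("wrist",o)
for n,p in [("fat1",(.616,.29,.055)),("box",(.611,.283,.042))]: print(n,proj(C,p).round())
for n in ["fat_fuse_1","lower_box","funnel","bulb"]:
    print(n,[(round(d["conf"],2),(np.array(d["box"])*[640,480,640,480]).round().astype(int).tolist()) for d in boxes_of("wrist",n)][:4])
```

```text
[ 0.419  0.449  1.516 -0.     1.177  0.249] 2.85
fat1 [[336. 199.]]
box [[328. 203.]]
fat_fuse_1 [(0.91, [315, 163, 358, 239]), (0.64, [112, 263, 176, 301])]
lower_box [(0.72, [280, 0, 391, 70]), (0.66, [0, 96, 83, 173]), (0.62, [282, 164, 388, 239])]
funnel [(0.9, [187, 246, 507, 441]), (0.15, [109, 264, 177, 301])]
bulb [(0.75, [389, 274, 421, 340])]
```

View pics/w1.png

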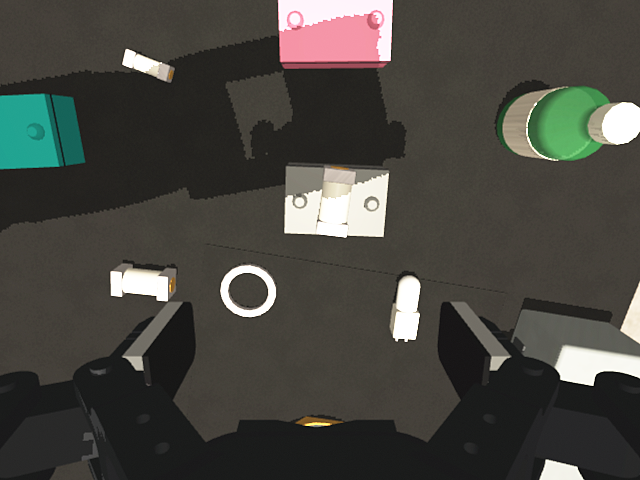

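Wrist view: the fuse lies on the lower box at (336,200) between lugs at (300,201) and (372,204). Its length runs up and down in the image. Fat fuse 2 is at (143,282) and the bulb at (405,308). I'll zoom in for a precise fit.

Run:
```python
from h import *
im=cv2.imread("pics/w1.png")
a=im[150:250,275:400]; b=im[252:312,100:185]
a=cv2.resize(a,None,fx=6,fy=6,interpolation=cv2.INTER_CUBIC)[:, :750]
cv2.imwrite("pics/w1a.png",np.clip(a*1.0,0,255).astype(np.uint8))
```

```text
(no output)
```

View pics/w1a.png

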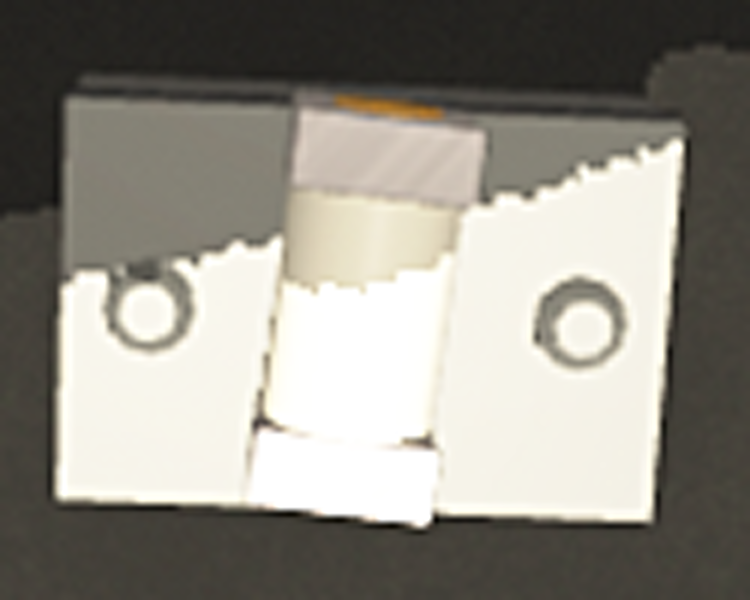

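Add to h.py:
```python
def rect(C,pts,z):
    "4 corners TL,TR,BR,BL -> centre, sides, yaw of vertical image sides, horizontal sides"
    P=onz(C,pts,z); v=(P[0]+P[1]-P[2]-P[3])/2; h=(P[1]+P[2]-P[0]-P[3])/2
    a=lambda w: round(float(np.degrees(np.arctan2(w[1],w[0]))),2)
    print("c",P.mean(0).round(4),"vert",np.linalg.norm(v).round(4),a(v),"hor",np.linalg.norm(h).round(4),a(h)); return P.mean(0)
```

Run:
```python
from h import *
C=cam("wrist")
f=lambda l:[(275+x/6,150+y/6) for x,y in l]
rect(C,f([(300,103),(487,128),(430,525),(247,500)]),.068)
rect(C,f([(65,97),(687,122),(652,522),(57,500)]),.042)
lu=onz(C,f([(150,312),(583,327)]),.048); d=lu[1]-lu[0]; print(lu.mean(0),np.linalg.norm(d),np.degrees(np.arctan2(d[1],d[0])))
S=cam("scene");
```

```text
c [0.6158 0.2889] vert 0.0559 92.49 hor 0.0258 1.78
c [0.6177 0.285 ] vert 0.0604 97.26 hor 0.0905 7.33
[0.61752944 0.28538202] 0.06339429049030629 7.553195726493392
```

Add to h.py:
```python
def tool(dst,yawdeg=None):
    "rotate first by rz (one pure row set), then shift s in the turned, vertical tool frame"
    o=status.get_obs(); q=o["orientation"]; m=R.from_quat(np.r_[q[1:],q[0]]).as_matrix()
    y=np.arctan2(m[1,0],m[0,0]); w=y if yawdeg is None else np.radians(yawdeg)
    w=y+((w-y+np.pi/2)%np.pi-np.pi/2) if yawdeg is not None else y
    m2=np.array([[np.cos(w),np.sin(w),0],[np.sin(w),-np.cos(w),0],[0,0,-1]])
    print("rz",round(y-w,4),"(other",round(y-w-np.sign(y-w)*np.pi,4),") shift",(m2.T@(np.asarray(dst)-o["tool_pos"])).round(4),"tilt",m[:,2].round(4),"q6",o["q"][5].round(3),"opp half turn flips x,y")
```

```bash
python3 -c "
from h import *
tool([.6151,.3079,.046],92.1)"
```

```text
rz 0.1313 (other -3.0103 ) shift [0.0273 0.0157 0.2153] tilt [-0.  0. -1.] q6 0.25 opp half turn flips x,y
```

Scaled: 0.045 m is 0.9, 0.04 m is 0.8, 0.1313 rad / 3.1416 = 0.0418.

Emit:
send_path(
  increments=[
    [[0,0,0,0,0,0.0418],[0.274,0.156,0.9,0,0,0],[0.272,0.158,0.9,0,0,0],[0,0,0.9,0,0,0],[0,0,0.8,0,0,0],[0,0,0.4,0,0,0],[0,0,0.406,0,0,0],[0,0,0,0,0,0],[0,0,0,0,0,0]],
  ],
  finger_gap=0.085,
)

```text
time: 3.95
tool_pos: [0.6152, 0.3079, 0.0461]
orientation: [-0.0, 0.694, 0.72, -0.0]
ft_force: [0.3, 0.1, 0.6]
opening: 0.0849
grip_force: 0.0
```

Emit:
send_path(
  increments=[
    [[0,0,0,0,0,0],[0,0,0,0,0,0],[0,0,0,0,0,0],[0,0,0,0,0,0],[0,0,0,0,0,0],[0,0,0,0,0,0],[0,0,0,0,0,0]],
  ],
  finger_gap=0.0,
)

```text
time: 4.65
tool_pos: [0.6157, 0.3082, 0.047]
orientation: [0.0, 0.694, 0.72, 0.001]
ft_force: [-1.1, -0.9, 5.4]
opening: 0.0245
grip_force: 59.3
```

Scaled: -0.048 m is -0.96, -0.03 m is -0.6.

Emit:
send_path(
  increments=[
    [[0,0,-0.6,0,0,0],[0,0,-0.9,0,0,0],[0,0,-0.9,0,0,0],[-0.9,0,-0.6,0,0,0],[-0.96,0,0,0,0,0],[-0.96,0,0,0,0,0],[-0.96,0,0,0,0,0],[-0.96,0,0,0,0,0],[-0.9,0.4,0,0,0,0],[0,0,0,0,0,0]],
  ],
)

```text
time: 5.65
tool_pos: [0.6468, 0.0249, 0.194]
orientation: [0.001, 0.696, 0.718, 0.0]
ft_force: [-0.2, 0.2, -0.4]
opening: 0.0246
grip_force: 59.1
```

Run:
```python
from h import *
im=snapshot("wrist"); cv2.imwrite("pics/w2.png",im[:,:,::-1]); o=status.get_obs(); print(o["q"].round(3),o["time"],o["grip_force"],o["opening"],o["tool_pos"])
C=cam("wrist",o)
print("funnel",[(round(d["conf"],2),(np.array(d["box"])*[640,480,640,480]).round().astype(int).tolist()) for d in boxes_of("wrist","funnel")][:4])
```

```text
[ 0.024  0.496  1.608 -0.     1.038 -0.007] 5.7 59.0848571062088 0.024637898838128145 [0.6457363  0.02731481 0.19368988]
funnel [(0.59, [115, 2, 558, 475])]
```

View pics/w2.png

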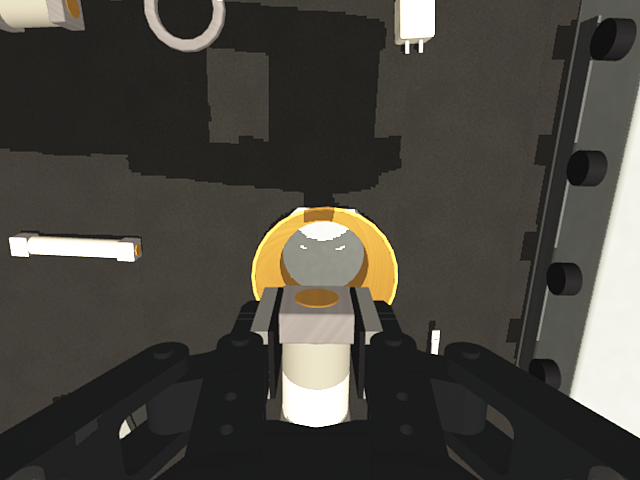

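Run:
```python
from h import *
im=cv2.imread("pics/w2.png"); C=cam("wrist")
h=cv2.cvtColor(im,cv2.COLOR_BGR2HSV); m=((h[...,0]>12)&(h[...,0]<32)&(h[...,1]>120)&(h[...,2]>90)).astype(np.uint8)
m[:200]=0;m[300:]=0;m[:,:240]=0;m[:,410:]=0
pts=[]
for r in range(230,284,3):
    c=np.where(m[r])[0]; pts+=[(c[0],r),(c[-1]+1,r)]
for c in range(290,305,3): pts.append((c,np.where(m[:,c])[0][0]))
for c in range(340,370,3): pts.append((c,np.where(m[:,c])[0][0]))
P=onz(C,pts,.012)
A=np.c_[2*P,np.ones(len(P))]; s=np.linalg.lstsq(A,(P**2).sum(1),rcond=None)[0]; r=np.sqrt(s[2]+s[0]**2+s[1]**2)
print(s[:2],r,np.abs(np.linalg.norm(P-s[:2],axis=1)-r).max())
for c,R0 in (("scene",(225,255,310,335)),("side",(335,225,415,285))):
    im=cv2.imread(f"pics/{c}0.png");h=cv2.cvtColor(im,cv2.COLOR_BGR2HSV); m=((h[...,0]>12)&(h[...,0]<32)&(h[...,1]>120)&(h[...,2]>90)).astype(np.uint8)
    k=np.zeros_like(m);k[R0[1]:R0[3],R0[0]:R0[2]]=1;m*=k
    cc=max(cv2.findContours(m,0,2)[0],key=cv2.contourArea)[:,0]
    P=onz(cam(c),cc,.012); 
    for _ in range(10):
        A=np.c_[2*P,np.ones(len(P))]; s=np.linalg.lstsq(A,(P**2).sum(1),rcond=None)[0]; r=np.sqrt(s[2]+s[0]**2+s[1]**2)
        e=np.abs(np.linalg.norm(P-s[:2],axis=1)-r); P=P[e<max(2*np.median(e),.0015)]
    print(c,s[:2],r,len(P))
q=status.get_obs(); tool([.66,-.03,.04])
```

```text
[ 0.65419106 -0.02824954] 0.06224863235019219 0.001970463771750086
scene [ 0.65709195 -0.02848718] 0.06222522916956441 89
side [ 0.65488954 -0.03082823] 0.06416779095883733 54
rz 0.0 (other 0.0 ) shift [-0.0595  0.013   0.1535] tilt [-5.e-04  2.e-04 -1.e+00] q6 -0.007 opp half turn flips x,y
```

Scaled: 0.045 m is 0.9, 0.04 m is 0.8.

Emit:
send_path(
  increments=[
    [[-0.36,0.08,0.9,0,0,0],[-0.384,0.082,0.9,0,0,0],[0,0,0.8,0,0,0],[0,0,0.44,0,0,0],[0,0,0,0,0,0],[0,0,0,0,0,0]],
  ],
)

```text
time: 6.35
tool_pos: [0.6544, -0.0054, 0.0419]
orientation: [-0.0, 0.694, 0.72, -0.0]
ft_force: [0.3, -1.2, -0.1]
opening: 0.0248
grip_force: 59.1
```

Emit:
send_path(
  increments=[
    [[0,0,0,0,0,0],[0,0,0,0,0,0],[0,0,0,0,0,0],[0,0,0,0,0,0],[0,0,-0.6,0,0,0],[0,0,-0.9,0,0,0],[0,0,-0.9,0,0,0],[0,0,-0.9,0,0,0]],
  ],
  finger_gap=0.06,
)

```text
time: 7.15
tool_pos: [0.6542, -0.0068, 0.2087]
orientation: [-0.0, 0.694, 0.72, 0.0]
ft_force: [0.5, -0.8, -0.7]
opening: 0.0599
grip_force: 0.0
```

Run:
```python
from h import *
im=snapshot("scene"); a=im[120:420,100:540,::-1]; 
cv2.imwrite("pics/s1.png",cv2.resize(a,None,fx=1.8,fy=1.8))
tool([.443,.169,.26],173)
```

```text
rz -1.4131 (other 1.7285 ) shift [ 0.2352  0.1483 -0.0427] tilt [ 1.200e-02 -4.000e-04 -9.999e-01] q6 -0.064 opp half turn flips x,y
```

View pics/s1.png

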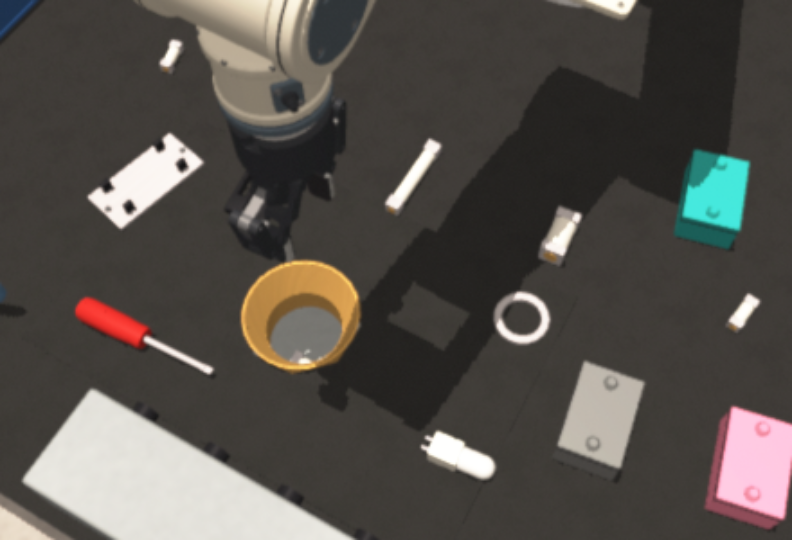

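The first fuse went through. The funnel bottom is empty and clear of the arm at (305,330) in the crop. Next is fat fuse 2.

Scaled: -0.034 m is -0.68, 0.029 m is 0.58.

Emit:
send_path(
  increments=[
    [[0.58,-0.68,-0.12,0,0,0],[0.58,-0.68,-0.12,0,0,0],[0.58,-0.68,-0.12,0,0,0],[0.58,-0.68,-0.12,0,0,0],[0.58,-0.68,-0.12,0,0,0],[0.58,-0.68,-0.12,0,0,0]],
  ],
  finger_gap=0.085,
)

```text
time: 7.8
tool_pos: [0.4429, 0.1606, 0.2432]
orientation: [0.0, 0.695, 0.719, 0.0]
ft_force: [0.2, 0.7, 0.4]
opening: 0.0851
grip_force: 0.0
```

Emit:
send_path(
  increments=[
    [[0,0,0,0,0,-0.0477],[0,0,0,0,0,-0.0477],[0,0,0,0,0,-0.0477],[0,0,0,0,0,-0.0477],[0,0,0,0,0,-0.0477],[0,0,0,0,0,-0.0477],[0,0,0,0,0,-0.0477],[0,0,0,0,0,-0.0477],[0,0,0,0,0,-0.0477],[0,0,0,0,0,0]],
  ],
)

```text
time: 8.8
tool_pos: [0.4444, 0.1598, 0.2429]
orientation: [0.0, 0.092, 0.996, 0.0]
ft_force: [0.9, -1.4, 0.4]
opening: 0.0847
grip_force: 0.0
```

Run:
```python
from h import *
im=snapshot("wrist"); cv2.imwrite("pics/w3.png",im[:,:,::-1]); o=status.get_obs(); np.save("w3.npy",[o],allow_pickle=True); print(o["q"].round(3),o["time"],o["tool_pos"])
C=cam("wrist",o); p=proj(C,(.443,.169,.026))[0]; print(p)
im=im[:,:,::-1]; u,v=p.round().astype(int); print(u,v)
cv2.imwrite("pics/w3a.png",cv2.resize(im[v-55:v+55,u-60:u+60],None,fx=5,fy=5,interpolation=cv2.INTER_CUBIC))
tool([.443,.169,.26],173)
```

```text
[ 0.32   0.181  1.947 -0.     1.013 -1.062] 8.85 [0.44438246 0.15985489 0.24292238]
[325.46221094 201.04813337]
325 201
rz -0.0663 (other 3.0753 ) shift [ 0.0025  0.0089 -0.0171] tilt [ 5.e-04  2.e-04 -1.e+00] q6 -1.062 opp half turn flips x,y
```

View pics/w3a.png

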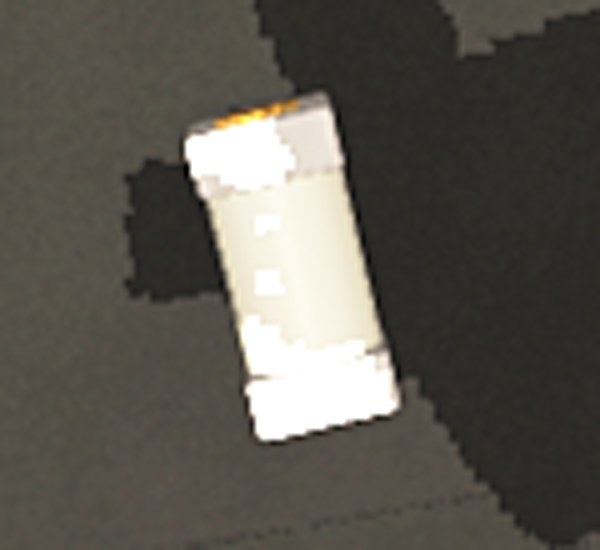

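Run:
```python
from h import *
C=cam("wrist")
f=lambda l:[(265+x/5,146+y/5) for x,y in l]
c=rect(C,f([(187,137),(334,105),(401,409),(258,441)]),.026)
P=onz(C,f([(187,137),(334,105),(401,409),(258,441)]),.026); v=P[0]+P[1]-P[2]-P[3]; a=np.degrees(np.arctan2(v[1],v[0]))
tool([*c,.013],a)
```

```text
c [0.4429 0.1678] vert 0.0558 -177.93 hor 0.0263 91.75
rz -0.2247 (other 2.9169 ) shift [0.0012 0.008  0.2299] tilt [ 5.e-04  2.e-04 -1.e+00] q6 -1.062 opp half turn flips x,y
```

Scaled: 0.048 m is 0.96, 0.008 m is 0.16, -0.1124 rad / 3.1416 = -0.0358.

Emit:
send_path(
  increments=[
    [[0,0,0,0,0,-0.0358],[0,0,0,0,0,-0.0357],[0.024,0.16,0.9,0,0,0],[0,0,0.96,0,0,0],[0,0,0.96,0,0,0],[0,0,0.96,0,0,0],[0,0,0.6,0,0,0],[0,0,0.4,0,0,0],[0,0,0,0,0,0],[0,0,0,0,0,0]],
  ],
  finger_gap=0.085,
)

```text
time: 9.85
tool_pos: [0.443, 0.1679, 0.0039]
orientation: [-0.0, -0.019, 1.0, -0.0]
ft_force: [0.7, 1.6, 0.7]
opening: 0.0851
grip_force: 0.0
```

Emit:
send_path(
  increments=[
    [[0,0,0,0,0,0],[0,0,0,0,0,0],[0,0,0,0,0,0],[0,0,0,0,0,0],[0,0,0,0,0,0],[0,0,0,0,0,0],[0,0,0,0,0,0]],
  ],
  finger_gap=0.0,
)

```text
time: 10.55
tool_pos: [0.4433, 0.168, 0.0047]
orientation: [0.001, -0.02, 1.0, 0.0]
ft_force: [-0.8, -0.4, 10.4]
opening: 0.0232
grip_force: 58.3
```

```bash
python3 -c "
from h import *
tool([.655,-.029,.1])"
```

```text
rz 0.0 (other 0.0 ) shift [-0.2038 -0.2052 -0.0953] tilt [ 1.1e-03  4.0e-04 -1.0e+00] q6 -1.273 opp half turn flips x,y
```

Scaled: -0.04 m is -0.8, -0.02 m is -0.4.

Emit:
send_path(
  increments=[
    [[0,0,-0.2,0,0,0],[0,0,-0.4,0,0,0],[0,0,-0.8,0,0,0],[0,0,-0.8,0,0,0],[0,0,-0.4,0,0,0],[0,0,0,0,0,0]],
  ],
)

```text
time: 11.15
tool_pos: [0.4448, 0.1685, 0.1371]
orientation: [0.003, -0.02, 1.0, 0.001]
ft_force: [0.4, 0.3, -0.6]
opening: 0.0229
grip_force: 59.2
```

Run:
```python
from h import *
im=snapshot("wrist"); cv2.imwrite("pics/w4.png",im[200:480,100:540,::-1]); o=status.get_obs(); print(o["tool_pos"],o["opening"],o["ft_force"])
```

```text
[0.44368602 0.16815915 0.13536164] 0.023239587991615577 [ 0.43614321  0.4650345  -0.32379285]
```

View pics/w4.png

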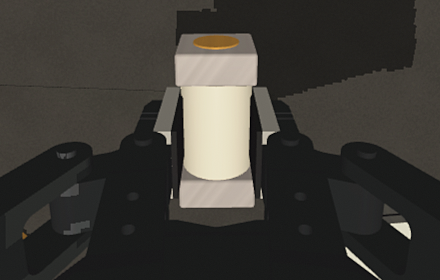

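The fuse is held mid-barrel and level (crop centre (217,120)). I'll carry it to the funnel.

Scaled: 0.04 m is 0.8, -0.034 m is -0.68.

Emit:
send_path(
  increments=[
    [[-0.68,-0.682,0,0,0,0],[-0.68,-0.682,0,0,0,0],[-0.68,-0.682,0,0,0,0],[-0.68,-0.682,0,0,0,0],[-0.68,-0.682,0,0,0,0],[-0.68,-0.682,0,0,0,0],[0,0,0.4,0,0,0],[0,0,0.8,0,0,0],[0,0,0.7,0,0,0],[0,0,0,0,0,0]],
  ],
)

```text
time: 12.2
tool_pos: [0.6493, -0.0284, 0.0319]
orientation: [-0.006, -0.02, 1.0, 0.001]
ft_force: [-0.8, -0.4, -0.7]
opening: 0.0226
grip_force: 59.2
```

```bash
python3 -c "
from h import *
tool([.655,-.029,.04])"
```

```text
rz 0.0 (other 0.0 ) shift [-0.0056 -0.0009 -0.0081] tilt [-1.240e-02  8.000e-04 -9.999e-01] q6 -1.672 opp half turn flips x,y
```

Scaled: -0.004 m is -0.08.

Emit:
send_path(
  increments=[
    [[0,0,-0.08,0,0,0],[0,0,0,0,0,0],[0,0,0,0,0,0]],
  ],
)

```text
time: 12.5
tool_pos: [0.6563, -0.0285, 0.045]
orientation: [0.002, -0.02, 1.0, -0.0]
ft_force: [0.2, 1.1, -0.5]
opening: 0.023
grip_force: 59.2
```

Emit:
send_path(
  increments=[
    [[0,0,0,0,0,0],[0,0,0,0,0,0],[0,0,0,0,0,0],[0,0,0,0,0,0],[0,0,-0.6,0,0,0],[0,0,-0.9,0,0,0],[0,0,-0.9,0,0,0],[0.9,0,-0.9,0,0,0],[0.9,0,-0.6,0,0,0],[0.9,0,0,0,0,0]],
  ],
  finger_gap=0.06,
)

```text
time: 13.5
tool_pos: [0.5344, -0.0336, 0.2299]
orientation: [0.004, -0.02, 1.0, -0.0]
ft_force: [0.5, -0.2, 0.2]
opening: 0.0599
grip_force: 0.0
```

Run:
```python
from h import *
o=status.get_obs(); print(o["tool_pos"])
S=cam("scene"); im=snapshot("scene"); cv2.imwrite("pics/s2.png",im[:,:,::-1])
p=onz(S,[(317,236),(342,200)],.014); d=p[1]-p[0]; print(p,np.degrees(np.arctan2(d[1],d[0])))
C=cam("side"); im=snapshot("side"); cv2.imwrite("pics/d2.png",cv2.resize(im[150:400,240:540,::-1],None,fx=2.5,fy=2.4))
```

```text
[ 0.53443271 -0.03355731  0.22987391]
[[ 0.50284115 -0.00752294]
 [ 0.40202773 -0.00478832]] 178.44620257025832
```

View pics/d2.png

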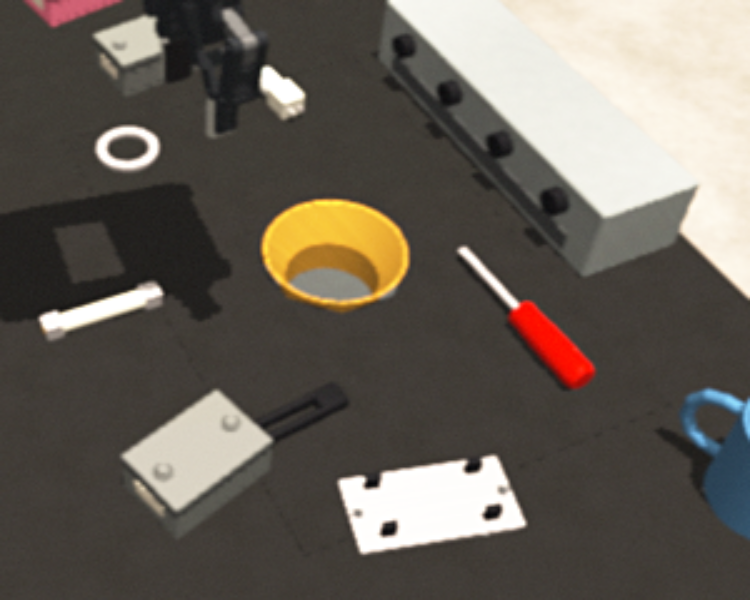

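Side view: the funnel is empty, both fat fuses are gone and the bulb is untouched. The long fuse is at crop (102,310), and the upper box at (200,445) has black tweezers beside it at (305,408). The cradle is at (430,503).

Scaled: 0.035 m is 0.7, 0.02 m is 0.4.

Emit:
send_path(
  increments=[
    [[0.7,0.24,0,0,0,0],[0.4,0.24,0,0,0,0],[0,0,0,0,0,0],[0,0,0,0,0,0],[0,0,0,0,0,0]],
  ],
  finger_gap=0.085,
)

```text
time: 14.1
tool_pos: [0.4784, -0.0117, 0.2261]
orientation: [0.001, -0.02, 1.0, -0.0]
ft_force: [0.7, -0.1, 0.0]
opening: 0.0851
grip_force: 0.0
```

Run:
```python
from h import *
im=snapshot("wrist"); o=status.get_obs(); print(o["q"].round(3),o["time"],o["tool_pos"])
cv2.imwrite("pics/w5.png",im[:,:,::-1])
C=cam("wrist",o); p=proj(C,(.452,-.007,.016))[0]; print(p)
```

```text
[-0.049  0.214  1.951 -0.     0.976 -1.66 ] 14.15 [ 0.47827776 -0.01178134  0.22594484]
[322.519385   175.62801913]
```

View pics/w5.png

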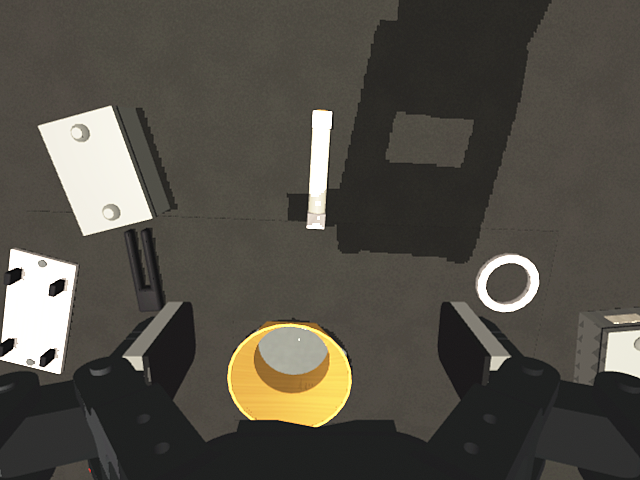

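Run:
```python
from h import *
im=cv2.imread("pics/w5.png",0); C=cam("wrist")
def seg(x0,y0,x1,y1,t,z):
    m=np.zeros_like(im); m[y0:y1,x0:x1]=(im[y0:y1,x0:x1]>t)*255
    c=max(cv2.findContours(m,0,2)[0],key=cv2.contourArea); print(cv2.minAreaRect(c)); P=onz(C,c[:,0],z).astype(np.float32)*1000
    r=cv2.minAreaRect(P); b=cv2.boxPoints(r); e=[b[1]-b[0],b[2]-b[1]]; l=max(e,key=np.linalg.norm)
    print(np.round(r[0],1),np.round(r[1],1),"long yaw",np.degrees(np.arctan2(l[1],l[0])).round(2)%180)
    return np.array(r[0])/1000,np.degrees(np.arctan2(l[1],l[0]))
c,a=seg(295,95,345,240,110,.015)
tool([*c,.004],a)
seg(25,95,165,240,190,.042)
seg(0,240,90,380,120,.006)
```

```text
((318.210205078125, 168.8473358154297), (20.0887393951416, 119.66767883300781), 3.814074993133545)
[448.5 -10.6] [ 16.5 101.2] long yaw 178.8
rz 0.0604 (other -3.0812 ) shift [0.0298 0.0005 0.2219] tilt [ 9.e-04 -1.e-04 -1.e+00] q6 -1.66 opp half turn flips x,y
((94.79432678222656, 171.575439453125), (125.87202453613281, 75.95509338378906), 69.86369323730469)
[ 453.8 -186. ] [90.1 60.2] long yaw 16.38
((35.63423156738281, 310.59393310546875), (68.76795959472656, 117.78848266601562), 8.426968574523926)
[ 595.7 -276.4] [ 61.6 121.8] long yaw 165.82
```

Scaled: 0.045 m is 0.9, 0.04 m is 0.8, 0.0604 rad / 3.1416 = 0.0192.

Emit:
send_path(
  increments=[
    [[0,0,0,0,0,0.0192],[0.298,0.006,0.8,0,0,0],[0.298,0.004,0.9,0,0,0],[0,0,0.9,0,0,0],[0,0,0.9,0,0,0],[0,0,0.6,0,0,0],[0,0,0.4,0,0,0],[0,0,0,0,0,0],[0,0,0,0,0,0]],
  ],
  finger_gap=0.085,
)

```text
time: 15.05
tool_pos: [0.4477, -0.0106, 0.0006]
orientation: [-0.0, 0.011, 1.0, 0.0]
ft_force: [0.3, 0.2, -0.1]
opening: 0.085
grip_force: 0.0
```

Emit:
send_path(
  increments=[
    [[0,0,0.02,0,0,0],[0,0,0,0,0,0],[0,0,0,0,0,0],[0,0,0,0,0,0],[0,0,0,0,0,0],[0,0,0,0,0,0],[0,0,0,0,0,0],[0,0,0,0,0,0]],
  ],
  finger_gap=0.0,
)

```text
time: 15.85
tool_pos: [0.4476, -0.0104, 0.0005]
orientation: [0.0, 0.01, 1.0, -0.0]
ft_force: [-1.0, 0.1, 8.9]
opening: 0.0127
grip_force: 59.1
```

Emit:
send_path(
  increments=[
    [[0,0,-0.2,0,0,0],[0,0,-0.4,0,0,0],[0,0,-0.6,0,0,0],[0,0,-0.6,0,0,0],[0,0,-0.6,0,0,0],[0,0,0,0,0,0]],
  ],
)

```text
time: 16.45
tool_pos: [0.4495, -0.0105, 0.1236]
orientation: [0.003, 0.01, 1.0, -0.0]
ft_force: [-0.3, -0.4, -0.9]
opening: 0.0124
grip_force: 58.6
```

Run:
```python
from h import *
im=snapshot("wrist"); cv2.imwrite("pics/w6.png",im[120:480,100:540,::-1]); 
tool([.5957,-.2764,.08],165.8)
```

```text
rz 0.2271 (other -2.9145 ) shift [-0.2079 -0.2217  0.0419] tilt [ 4.7e-03 -2.0e-04 -1.0e+00] q6 -1.6 opp half turn flips x,y
```

View pics/w6.png

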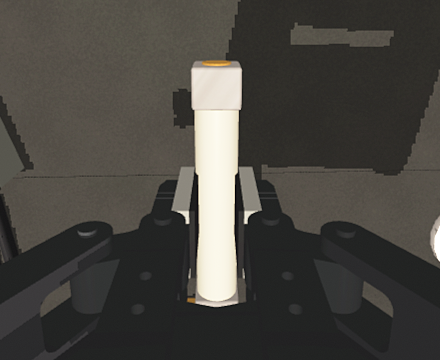

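The fuse is held mid-barrel and close to level, far cap at crop (217,88). I'll cross-check the cradle pose in the fixed cameras while the move is worked out.

Run:
```python
from h import *
for c,(x0,y0,x1,y1) in (("scene",(140,185,222,255)),("side",(368,332,460,390))):
    im=cv2.imread(f"pics/{c}0.png",0); m=np.zeros_like(im); m[y0:y1,x0:x1]=(im[y0:y1,x0:x1]>140)*255
    q=max(cv2.findContours(m,0,2)[0],key=cv2.contourArea)
    P=onz(cam(c),cv2.convexHull(q)[:,0],.006).astype(np.float32)*1000; r=cv2.minAreaRect(P); b=cv2.boxPoints(r); l=max([b[1]-b[0],b[2]-b[1]],key=np.linalg.norm)
    print(c,np.round(r[0],1),np.round(r[1],1),np.degrees(np.arctan2(l[1],l[0])).round(2)%180)
tool([.596,-.2764,.08],165.8)
```

```text
scene [ 597.9 -274. ] [ 62.  121.7] 165.83
side [ 595.9 -276.7] [ 63.2 122.8] 165.7
rz 0.2271 (other -2.9145 ) shift [-0.2082 -0.2216  0.0419] tilt [ 4.7e-03 -2.0e-04 -1.0e+00] q6 -1.6 opp half turn flips x,y
```

The manual's scale: shifts go in shares of 50 mm and turns go in shares of 180 degrees. Converting my numbers, -0.0317 m is -0.634, -0.0296 m is -0.592, 0.1136 rad / 3.1416 = 0.0362.

Emit:
send_path(
  increments=[
    [[0,0,0,0,0,0.0362],[0,0,0,0,0,0.0361],[-0.592,-0.634,0,0,0,0],[-0.592,-0.634,0,0,0,0],[-0.592,-0.634,0,0,0,0],[-0.592,-0.634,0,0,0,0],[-0.592,-0.634,0,0,0,0],[-0.592,-0.634,0,0,0,0],[-0.592,-0.628,0,0,0,0],[0,0,0,0,0,0]],
  ],
)

```text
time: 17.5
tool_pos: [0.5956, -0.2805, 0.1187]
orientation: [0.001, 0.125, 0.992, -0.001]
ft_force: [0.2, 0.6, 0.3]
opening: 0.0122
grip_force: 58.7
```

Emit:
send_path(
  increments=[
    [[0,0,0.6,0,0,0],[0,0,0.7,0,0,0],[0,0,0.3,0,0,0],[0,0,0,0,0,0],[0,0,0,0,0,0],[0,0,0,0,0,0]],
  ],
)

```text
time: 18.1
tool_pos: [0.5948, -0.2764, 0.0413]
orientation: [0.001, 0.124, 0.992, -0.0]
ft_force: [-0.3, 1.2, -0.2]
opening: 0.0125
grip_force: 58.7
```

Run:
```python
from h import *
for c in("wrist","side","scene"):
    im=snapshot(c); cv2.imwrite(f"pics/{c}7.png",im[:,:,::-1])
a=cv2.imread("pics/wrist7.png")[120:480,120:520]; b=cv2.resize(cv2.imread("pics/side7.png")[310:400,360:460],None,fx=4,fy=4,interpolation=2)
cv2.imwrite("pics/c7.png",np.hstack([a,b])); tool([.5952,-.2758,.0075],165.8)
```

```text
rz 0.0001 (other -3.1415 ) shift [-0.0004  0.0007  0.0339] tilt [ 0.0022 -0.0011 -1.    ] q6 -1.776 opp half turn flips x,y
```

View pics/c7.png

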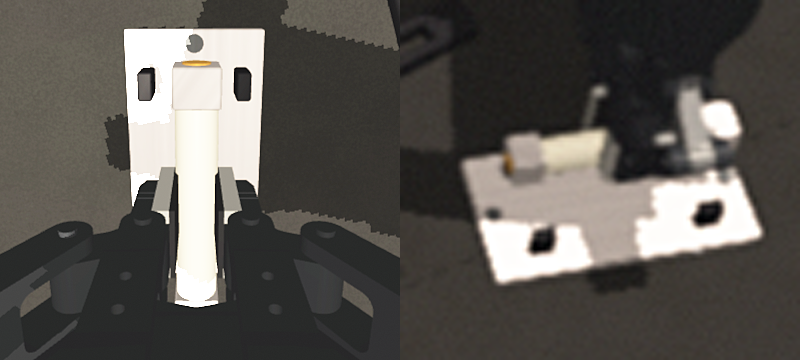

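The fuse is lined up between the cheeks, at crop (146,85) and (242,85), with its cap at (196,85). I'll lower it.

Emit:
send_path(
  increments=[
    [[0,0.014,0.24,0,0,0],[0,0,0.2,0,0,0],[0,0,0.14,0,0,0],[0,0,0.08,0,0,0],[0,0,0.02,0,0,0],[0,0,0,0,0,0]],
  ],
)

```text
time: 18.85
tool_pos: [0.593, -0.275, 0.0065]
orientation: [-0.001, 0.124, 0.992, 0.0]
ft_force: [-6.8, 3.3, 12.6]
opening: 0.0127
grip_force: 62.9
```

Emit:
send_path(
  increments=[
    [[0,0,0,0,0,0],[0,0,0,0,0,0]],
  ],
)

```text
time: 19.05
tool_pos: [0.593, -0.275, 0.0065]
orientation: [-0.001, 0.124, 0.992, 0.0]
ft_force: [-5.1, 2.6, 12.9]
opening: 0.0122
grip_force: 62.8
```

Scaled: -0.045 m is -0.9, -0.03 m is -0.6.

Emit:
send_path(
  increments=[
    [[0,0,0,0,0,0],[0,0,0,0,0,0],[0,0,0,0,0,0],[0,0,0,0,0,0],[0,0,-0.4,0,0,0],[0,0,-0.9,0,0,0],[0,0,-0.9,0,0,0],[0,0,-0.9,0,0,0],[0,0,-0.6,0,0,0],[0,0,0,0,0,0]],
  ],
  finger_gap=0.045,
)

```text
time: 20.05
tool_pos: [0.5967, -0.2768, 0.1963]
orientation: [0.004, 0.124, 0.992, -0.001]
ft_force: [0.9, -0.8, 0.5]
opening: 0.0452
grip_force: 0.0
```

Run:
```python
from h import *
im=snapshot("wrist"); o=status.get_obs(); C=cam("wrist",o); cv2.imwrite("pics/w8.png",im[:,:,::-1]); print(o["tool_pos"],o["q"].round(2))
u,v=proj(C,(.596,-.276,.01))[0].round().astype(int); print(u,v)
x0,y0=u-90,v-90; cv2.imwrite("pics/w8a.png",cv2.resize(im[y0:y0+150,x0:x0+180,::-1],None,fx=4,fy=4,interpolation=2)); print(x0,y0)
```

```text
[ 0.59524061 -0.27605571  0.19345449] [-0.45  0.51  1.59 -0.    1.04 -1.78]
316 212
226 122
```

View pics/w8a.png

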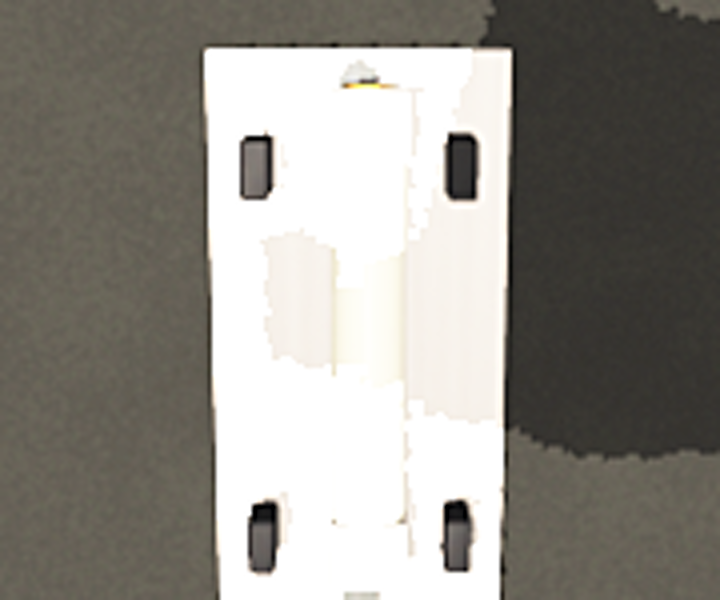

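Run:
```python
from h import *
C=cam("wrist"); im=cv2.imread("pics/w8.png"); f=lambda x,y:(226+x/4,122+y/4)
a=np.radians(165.8); ex=np.array([np.cos(a),np.sin(a)]); ey=np.array([-ex[1],ex[0]])
ch=onz(C,[f(256,137),f(461,134),f(456,503),f(263,503)],.022)  # far top edges? rough
print("far edge plate",onz(C,f(357,47),.006)@ex,"fuse far end",onz(C,f(375,90),.022)@ex,"fuse end bottom",onz(C,f(362,83),.012)@ex, "seam", onz(C,f(369,522),.021)@ex)
print("plate mid y",onz(C,[f(209,310),f(506,310)],.006)@ey,"fuse",onz(C,[f(333,310),f(405,310)],.014)@ey)
print("fuse caps right edge y far",onz(C,f(412,100),.022)@ey, "near seam right/left", onz(C,[f(408,522),f(333,522)],.014)@ey)
cv2.imwrite("pics/w8b.png",cv2.resize(im[225:305,270:370],None,fx=6,fy=6,interpolation=2))
a=im[225:305,270:370]; b=cv2.resize(np.clip((a.astype(float)-200)*4.6,0,255).astype(np.uint8),None,fx=6,fy=6,interpolation=2); cv2.imwrite("pics/w8b.png",b)
```

```text
far edge plate [-0.58428961] fuse far end [-0.59171389] fuse end bottom [-0.59085953] seam [-0.67633909]
plate mid y [0.15211303 0.09185189] fuse [0.12680466 0.11255086]
fuse caps right edge y far [0.11169933] near seam right/left [0.11166283 0.12705109]
```

View pics/w8b.png

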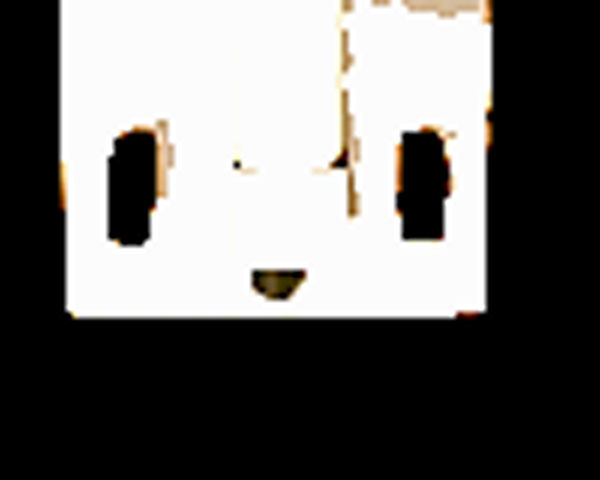

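Scaled: 0.04 m is 0.8, 0.0131 m is 0.262, -0.134 rad / 3.1416 = -0.0427.

Emit:
send_path(
  increments=[
    [[0.8,0.262,0,0,0,0],[0.8,0.262,0,0,0,0],[0.8,0.262,0,0,0,0],[0.8,0.262,0,0,0,0],[0,0,0,0,0,-0.0427],[0,0,0,0,0,-0.0427],[0,0,0,0,0,-0.0427],[0,0,0,0,0,-0.0427],[0,0,0,0,0,0]],
  ],
  finger_gap=0.085,
)

```text
time: 21.0
tool_pos: [0.4507, -0.1849, 0.1894]
orientation: [-0.001, -0.144, 0.99, 0.001]
ft_force: [-0.2, 0.0, 0.2]
opening: 0.085
grip_force: 0.0
```

Run:
```python
from h import *
im=snapshot("wrist"); o=status.get_obs(); C=cam("wrist",o); cv2.imwrite("pics/w9.png",im[:,:,::-1]); print(o["tool_pos"],o["q"].round(2))
u,v=proj(C,(.454,-.186,.042))[0].round().astype(int); print(u,v)
x0,y0=max(u-95,0),max(v-90,0); cv2.imwrite("pics/w9a.png",cv2.resize(im[y0:y0+180,x0:x0+190,::-1],None,fx=3,fy=3,interpolation=2)); print(x0,y0)
```

```text
[ 0.45084287 -0.18500703  0.18961057] [-0.41  0.28  1.96  0.    0.9  -2.27]
313 226
218 136
```

View pics/w9a.png

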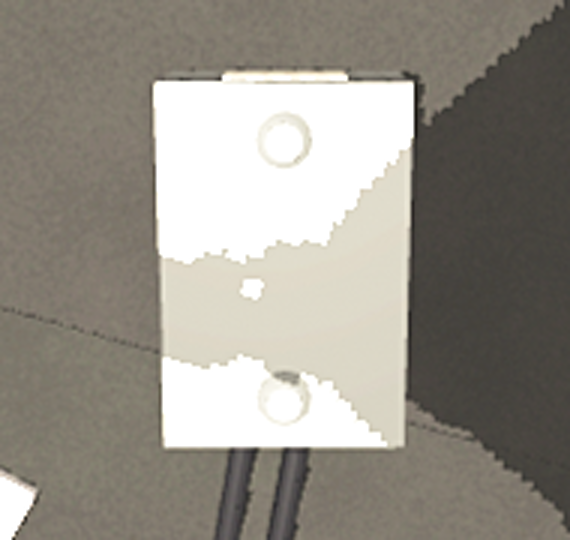

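Run:
```python
from h import *
C=cam("wrist"); f=lambda l:[(218+x/3,136+y/3) for x,y in l]
c=rect(C,f([(154,81),(414,81),(404,447),(164,447)]),.042)
l=onz(C,f([(285,140),(284,398)]),.048); d=l[0]-l[1]; print(l.mean(0),np.linalg.norm(d),np.degrees(np.arctan2(d[1],d[0])))
tool([*((c+l.mean(0))/2),.013],np.degrees(np.arctan2(d[1],d[0])))
```

```text
c [ 0.4544 -0.186 ] vert 0.0909 -163.85 hor 0.0604 106.26
[ 0.45329772 -0.1861901 ] 0.06285385586610054 -164.0560305605743
rz 0.0069 (other -3.1347 ) shift [-0.0026 -0.0019  0.1766] tilt [-0.0023  0.001  -1.    ] q6 -2.27 opp half turn flips x,y
```

Scaled: 0.045 m is 0.9, 0.0266 m is 0.532, 0.0069 rad / 3.1416 = 0.0022.

Emit:
send_path(
  increments=[
    [[-0.052,-0.038,0,0,0,0.0022],[0,0,0.9,0,0,0],[0,0,0.9,0,0,0],[0,0,0.9,0,0,0],[0,0,0.532,0,0,0],[0,0,0.3,0,0,0],[0,0,0,0,0,0],[0,0,0,0,0,0]],
  ],
)

```text
time: 21.85
tool_pos: [0.4548, -0.1865, 0.0141]
orientation: [-0.0, -0.139, 0.99, 0.0]
ft_force: [0.5, 1.0, 0.8]
opening: 0.085
grip_force: 0.0
```

Emit:
send_path(
  increments=[
    [[0,0,0,0,0,0],[0,0,0,0,0,0],[0,0,0,0,0,0],[0,0,0,0,0,0],[0,0,0,0,0,0]],
  ],
  finger_gap=0.0,
)

```text
time: 22.35
tool_pos: [0.4556, -0.1868, 0.0156]
orientation: [0.001, -0.14, 0.99, -0.001]
ft_force: [-0.7, -0.5, 6.5]
opening: 0.0587
grip_force: 65.0
```

```bash
python3 -c "
from h import *
tool([.4539,-.1861,.013],196)"
```

```text
rz 0.0016 (other -3.14 ) shift [0.0014 0.0012 0.0026] tilt [ 0.0023 -0.001  -1.    ] q6 -2.265 opp half turn flips x,y
```

Scaled: -0.045 m is -0.9, -0.03 m is -0.6.

Emit:
send_path(
  increments=[
    [[0,0,-0.2,0,0,0],[0,0,-0.6,0,0,0],[0,0,-0.9,0,0,0],[0,0,-0.9,0,0,0],[0,0,-0.9,0,0,0],[0,0,-0.6,0,0,0],[0,0,0,0,0,0]],
  ],
)

```text
time: 23.05
tool_pos: [0.457, -0.1874, 0.2246]
orientation: [0.004, -0.14, 0.99, -0.003]
ft_force: [0.3, -0.2, -2.2]
opening: 0.0589
grip_force: 65.6
```

Run:
```python
from h import *
S=cam("scene");D=cam("side")
# bottle cap top: scene (463,463), side (343,101)
p1,d1=ray(S,(463,463));p2,d2=ray(D,(343,101))
t=np.linalg.lstsq(np.c_[d1[0],-d2[0]],p2-p1,rcond=None)[0]; print(p1+d1[0]*t[0],p2+d2[0]*t[1])
print(onz(D,(341,143),0))
im=snapshot("wrist"); o=status.get_obs(); cv2.imwrite("pics/w10.png",im[:,:,::-1]); tool([.7168,.298,.22],187.4); print(o["opening"],o["ft_force"])
```

```text
[0.78342126 0.38520406 0.12674101] [0.78527648 0.38379396 0.12610861]
[[0.78196055 0.37822217]]
rz 0.1519 (other -2.9897 ) shift [-0.3214  0.4472  0.002 ] tilt [ 0.0052 -0.0023 -1.    ] q6 -2.265 opp half turn flips x,y
0.05923086200190902 [ 0.35751168  0.63623266 -1.75022283]
```

View pics/w10.png

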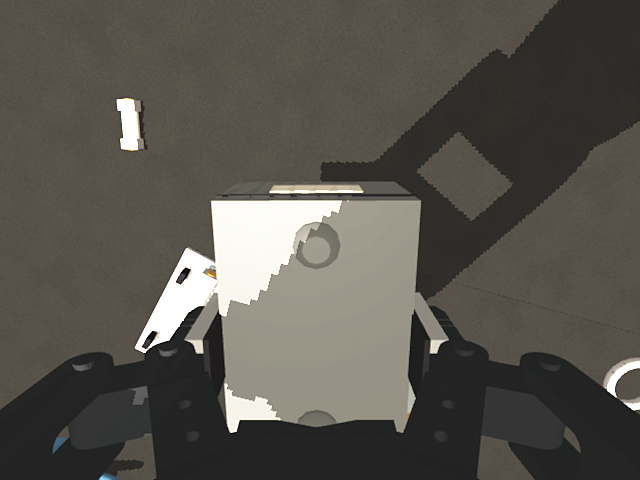

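I've now viewed 16 pictures, which is over the limit of 14. I'll view no more and work from numbers only. The last one shows the upper box square in the grip, with its far lug at (316,247) and far lid edge at row 200.

Scaled: 0.0373 m is 0.746, -0.0268 m is -0.536, 0.076 rad / 3.1416 = 0.0242.

Emit:
send_path(
  increments=[
    [[0,0,0,0,0,0.0242],[0,0,0,0,0,0.0242],[-0.536,0.746,0,0,0,0],[-0.536,0.746,0,0,0,0],[-0.536,0.746,0,0,0,0],[-0.536,0.746,0,0,0,0],[-0.536,0.746,0,0,0,0],[-0.536,0.746,0,0,0,0],[-0.536,0.746,0,0,0,0],[-0.536,0.746,0,0,0,0]],
  ],
)

```text
time: 24.1
tool_pos: [0.6281, 0.1387, 0.217]
orientation: [-0.002, -0.065, 0.998, -0.0]
ft_force: [0.7, -0.7, -1.5]
opening: 0.0589
grip_force: 65.5
```

Emit:
send_path(
  increments=[
    [[-0.536,0.746,0,0,0,0],[-0.536,0.746,0,0,0,0],[-0.536,0.746,0,0,0,0],[-0.532,0.738,0,0,0,0],[0,0,0,0,0,0],[0,0,0,0,0,0],[0,0,0,0,0,0],[0,0,0,0,0,0]],
  ],
)

```text
time: 24.9
tool_pos: [0.7151, 0.297, 0.2186]
orientation: [-0.001, -0.064, 0.998, -0.0]
ft_force: [0.0, -1.1, -1.6]
opening: 0.0586
grip_force: 65.6
```

Create fit.py:
```python
from h import *
from scipy.optimize import minimize
def outline(x,y,a,L,W,n=40):
    t=np.linspace(-.9,.9,n); o=np.ones(n)
    p=np.r_[np.c_[L/2*t,W/2*o],np.c_[L/2*t,-W/2*o],np.c_[L/2*o,W/2*t],np.c_[-L/2*o,W/2*t]]
    c,s=np.cos(a),np.sin(a); return p@np.array([[c,s],[-s,c]])+[x,y]
def score(p,g,C,z,d=.003):
    # lid is brighter than what is around: inside minus outside brightness, clipped
    i=proj(C,np.c_[outline(*p,.09-d,.06-d),np.full(160,z)]).astype(np.float32)
    e=proj(C,np.c_[outline(*p,.09+d,.06+d),np.full(160,z)]).astype(np.float32)
    s=lambda q:cv2.remap(g,q[:,0].reshape(-1,1).copy(),q[:,1].reshape(-1,1).copy(),1,borderMode=cv2.BORDER_REPLICATE)[:,0]
    return -np.clip(s(i)-s(e),-40,40).mean()
def fit(img,C,p0,z=.042):
    g=cv2.GaussianBlur(cv2.cvtColor(img,cv2.COLOR_RGB2GRAY).astype(np.float32),(0,0),.8)
    best=min((minimize(score,np.add(p0,[i,j,k]),args=(g,C,z),method="Nelder-Mead",options=dict(initial_simplex=np.add(p0,[i,j,k])+np.array([[0,0,0],[.002,0,0],[0,.002,0],[0,0,.02]]))) for i in(-.004,0,.004) for j in(-.004,0,.004) for k in(-.02,.02)),key=lambda r:r.fun)
    return best.x,best.fun
```

Run:
```python
from fit import *
im=snapshot("wrist"); o=status.get_obs(); C=cam("wrist",o); cv2.imwrite("pics/w11.png",im[:,:,::-1]); print(o["tool_pos"],o["q"].round(2),o["opening"])
p0=[.6176,.2852,np.radians(7.4)]
for z in(.042,): 
    x,f=fit(im,C,p0,z); print(x[:2].round(4),np.degrees(x[2]).round(2),f)
print("proj lid corners",proj(C,np.c_[outline(*x,.09,.06,2),[.042]*8]).round().tolist()[:4])
for c in("scene","side"):
    i2=cv2.imread(f"pics/{c}0.png")[:,:,::-1] if 0 else snapshot(c); x,f=fit(i2,cam(c),p0); print(c,x[:2].round(4),np.degrees(x[2]).round(2),f)
print([(round(d["conf"],2),(np.array(d["box"])*[640,480,640,480]).round().astype(int).tolist()) for d in boxes_of("wrist","lower_box")])
# held box in tool frame
k=calibration("wrist"); M=np.linalg.inv(k["mount"]); T=(240/np.tan(np.radians(k["vertical_fov"])/2),k["cx"],k["cy"],M)
print("held far edge",onz(T,[(212,200),(421,200)],-.0264).round(4).tolist(),"lug",onz(T,(316,246),-.0324).round(4))
```

```text
[0.71537971 0.2971554  0.21907291] [ 0.38  0.66  1.26 -0.    1.23 -1.32] 0.05843728396811356
[0.6171 0.2857] 5.57 -40.0
proj lid corners [[362.0, 21.0], [355.0, 139.0], [276.0, 18.0], [276.0, 137.0]]
scene [0.6269 0.2963] -7.34 -1.9282538890838623
side [0.617 0.288] 8.27 -30.69057846069336
[(0.94, [459, 3, 568, 136]), (0.75, [272, 15, 363, 148])]
held far edge [[0.0464, -0.0293], [0.0463, 0.0304]] lug [[0.0344 0.0004]]
```

```bash
sed -i 's/,-40,40)/,-K,K)/; s/^def outline/K=40\ndef outline/' fit.py
```

Run:
```python
import fit as F; from fit import *
im=cv2.imread("pics/w11.png")[:,:,::-1].copy(); C=cam("wrist")
p0=[.6173,.2855,np.radians(7)]
for K,d in((60,.002),(100,.0015),(200,.0015),(60,.001),(100,.001)):
    F.K=K; F.score.__defaults__=(d,); x,f=fit(im,C,p0); print(K,d,x[:2].round(4),np.degrees(x[2]).round(2),f)
# lugs: local patches round the predicted tips
g=cv2.cvtColor(im,cv2.COLOR_RGB2GRAY)
for s in(-.032,.032):
    P=[x[0]+s*np.cos(x[2]),x[1]+s*np.sin(x[2]),.048]; u,v=proj(C,P)[0]; print("lug pred",u.round(1),v.round(1))
    a=cv2.resize(g[int(v)-14:int(v)+15,int(u)-14:int(u)+15],None,fx=4,fy=4,interpolation=2)
    c=cv2.HoughCircles(a,cv2.HOUGH_GRADIENT,1,60,param1=60,param2=8,minRadius=12,maxRadius=48)
    if c is not None: q=[int(u)-14+c[0,0,0]/4,int(v)-14+c[0,0,1]/4]; print(q,c[0,0,2]/4,onz(C,q,.048))
tool([0,0,0])
```

```text
60 0.002 [0.618  0.2862] 7.24 -59.94672775268555
100 0.0015 [0.6178 0.2863] 7.3 -86.52702331542969
200 0.0015 [0.618  0.2862] 7.55 -104.31388854980469
60 0.001 [0.6179 0.2864] 7.29 -56.82219314575195
100 0.001 [0.6181 0.2862] 7.44 -75.48872375488281
lug pred 317.0 31.6
[np.float32(317.625), np.float32(34.625)] 9.325 [[0.5882116  0.28271056]]
lug pred 317.2 126.8
[np.float32(317.625), np.float32(127.375)] 9.275 [[0.6501556 0.2907028]]
rz 0.0 (other 0.0 ) shift [ 0.748  -0.2036  0.2197] tilt [ 3.e-04  1.e-04 -1.e+00] q6 -1.32 opp half turn flips x,y
```

```bash
python3 -c "
from h import *
tool([.6194,.2861,.075],187.4)"
```

```text
rz -0.0008 (other 3.1408 ) shift [0.0971 0.001  0.1447] tilt [ 3.e-04  1.e-04 -1.e+00] q6 -1.32 opp half turn flips x,y
```

Scaled: 0.045 m is 0.9, 0.0347 m is 0.694, -0.0008 rad / 3.1416 = -0.0003.

Emit:
send_path(
  increments=[
    [[0.65,0.02,0,0,0,-0.0003],[0.65,0,0,0,0,0],[0.642,0,0.4,0,0,0],[0,0,0.9,0,0,0],[0,0,0.9,0,0,0],[0,0,0.694,0,0,0],[0,0,0,0,0,0],[0,0,0,0,0,0],[0,0,0,0,0,0]],
  ],
)

```text
time: 26.0
tool_pos: [0.6212, 0.2875, 0.0772]
orientation: [0.002, -0.065, 0.998, 0.001]
ft_force: [0.5, 0.3, -2.2]
opening: 0.0589
grip_force: 65.5
```

Run:
```python
from fit import *
tool([.6194,.2861,.0576],187.4)
for c in("side","scene"):
    im=snapshot(c); cv2.imwrite(f"pics/{c}12.png",im[:,:,::-1])
    x,f=fit(im,cam(c),[.618,.2863,np.radians(7.4)],.101); print(c,x[:2].round(4),np.degrees(x[2]).round(2),f)
```

```text
rz 0.0006 (other -3.1409 ) shift [ 0.0019 -0.0012  0.0196] tilt [ 0.0038  0.0017 -1.    ] q6 -1.284 opp half turn flips x,y
side [0.6219 0.2894] 3.82 -12.118734359741211
scene [0.6207 0.2892] 8.41 -8.029276847839355
```

Scaled: 0.005 m is 0.1.

Emit:
send_path(
  increments=[
    [[0,0,0.1,0,0,0],[0,0,0,0,0,0],[0,0,0,0,0,0],[0,0,0,0,0,0]],
  ],
)

```text
time: 26.5
tool_pos: [0.6193, 0.2869, 0.0696]
orientation: [0.0, -0.065, 0.998, 0.0]
ft_force: [0.2, -0.2, -1.7]
opening: 0.0589
grip_force: 65.5
```

```bash
python3 -c "
from h import *
tool([.6194,.2861,.0576],187.4)"
```

```text
rz 0.001 (other -3.1406 ) shift [ 0.0001 -0.0008  0.012 ] tilt [ 1.e-04  0.e+00 -1.e+00] q6 -1.285 opp half turn flips x,y
```

Scaled: 0.004 m is 0.08, 0.003 m is 0.06.

Emit:
send_path(
  increments=[
    [[0,-0.012,0.08,0,0,0],[0,0,0.06,0,0,0],[0,0,0.06,0,0,0],[0,0,0.02,0,0,0],[0,0,0,0,0,0],[0,0,0,0,0,0]],
  ],
)

```text
time: 27.1
tool_pos: [0.6194, 0.2863, 0.0585]
orientation: [0.0, -0.065, 0.998, -0.0]
ft_force: [-0.4, -0.4, -1.1]
opening: 0.059
grip_force: 65.8
```

Emit:
send_path(
  increments=[
    [[0,0,0.03,0,0,0],[0,0,0,0,0,0],[0,0,0,0,0,0]],
  ],
)

```text
time: 27.4
tool_pos: [0.6197, 0.2865, 0.0577]
orientation: [0.0, -0.065, 0.998, 0.0]
ft_force: [-0.9, -0.3, 4.5]
opening: 0.0587
grip_force: 66.3
```

Contact came at TCP z = 57.7 mm against an expected 57.6 mm, so the box is home. I'll press lightly, release and back off.

Scaled: 0.001 m is 0.02.

Emit:
send_path(
  increments=[
    [[0,0,0.02,0,0,0],[0,0,0,0,0,0]],
  ],
)

```text
time: 27.6
tool_pos: [0.6197, 0.2865, 0.0577]
orientation: [0.0, -0.065, 0.998, 0.0]
ft_force: [-4.3, -0.9, 12.5]
opening: 0.0586
grip_force: 67.1
```

Emit:
send_path(
  increments=[
    [[0,0,0,0,0,0],[0,0,0,0,0,0],[0,0,0,0,0,0],[0,0,-0.4,0,0,0],[0,0,-0.8,0,0,0],[0,0,-0.9,0,0,0],[-0.8,0,-0.6,0,0,0],[-0.8,0,0,0,0,0],[0,0,0,0,0,0],[0,0,0,0,0,0]],
  ],
  finger_gap=0.085,
)

```text
time: 28.6
tool_pos: [0.6987, 0.2964, 0.19]
orientation: [-0.001, -0.065, 0.998, -0.0]
ft_force: [0.3, 0.3, -0.4]
opening: 0.0853
grip_force: 0.0
```

Run:
```python
import fit as F; from fit import *
o=status.get_obs(); C=cam("wrist",o); im=snapshot("wrist"); cv2.imwrite("pics/w13.png",im[:,:,::-1]); print(o["tool_pos"])
for z in(.084,.09):
  for K,d in((60,.002),(100,.0015)):
    F.K=K; F.score.__defaults__=(d,); x,f=fit(im,C,[.618,.2863,np.radians(7.4)],z); print("wrist",z,x[:2].round(4),np.degrees(x[2]).round(2),f)
for c in("side","scene"):
    im=snapshot(c); cv2.imwrite(f"pics/{c}13.png",im[:,:,::-1])
    for z in(.084,.09):
        x,f=fit(im,cam(c),[.618,.2863,np.radians(7.4)],z); print(c,z,x[:2].round(4),np.degrees(x[2]).round(2),f)
```

```text
[0.69873933 0.29639095 0.1900182 ]
wrist 0.084 [0.6185 0.2867] 7.66 -59.65154266357422
wrist 0.084 [0.6186 0.2867] 7.37 -83.5340576171875
wrist 0.09 [0.6192 0.2867] 7.44 -50.19276809692383
wrist 0.09 [0.6178 0.2867] 7.6 -61.94330596923828
side 0.084 [0.619  0.2882] 9.57 -15.314432144165039
side 0.09 [0.6157 0.2806] 8.93 -15.648279190063477
scene 0.084 [0.6201 0.2878] 8.81 -5.821037292480469
scene 0.09 [0.6221 0.288 ] 8.21 -6.019074440002441
```

```bash
python3 -c "
from workcell import ctrl
print(ctrl.finish_job())"
```

```text
the job is handed in; nothing more can be done
None
```

The job is handed in at about 29 s of the 109 s: both fat fuses are in the bin, the long fuse is in its cradle about 2–3 mm off centre each way, and the upper box is locked home on the lower box; I viewed 16 pictures, two over the limit of 14.

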